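Balance the counterweight bar on the single-post stand

TASK

The sealed square counterweight bar in the two-cradle rack has a slug fixed somewhere inside, so its balance point is unknown: lifting it a little at trial points and feeling which way it tips will find it. Lift the bar clear and level, never tipping it steeply, and lay it gently on the little pad of the single-post stand so that it stays there balanced and level by itself when you let go. Do not drop it onto the stand or press it hard against it, and leave the other things on the bench where they are.

Things in the scene. Friction and masses are not known exactly. Their poses are not given: they have to be found in the camera images.
- bar: Plain aluminium square tube with flush black end caps, 360 mm long and 28 x 28 mm in section, 0.7 to 0.9 kg in all. Origin at the geometric centre of the tube; its y axis runs along the tube. A heavy slug is locked inside at a place that differs every time, so the centre of mass lies on the tube's axis anywhere up to 90 mm from the origin, towards either end. Lying in the rack its axis is 59 mm above the bench.
- rack: Fixed dark base plate 70 x 340 x 8 mm carrying two black U-shaped cradles, 60 mm wide across and 20 mm long along the bar, centred 150 mm either side of the middle. Cradle floors are 45 mm above the bench, their side walls rise to 59 mm and stand 42 mm apart. Origin at the centre of the plate's underside; y axis along the rack (the bar lies along it). Between the cradles the bar is free on both sides and below.
- stand: Fixed single-post stand: base plate 90 x 90 x 10 mm, round post 14 mm thick, and on top a flat rubber pad, 20 mm along its x and 16 mm along its y (narrower than the bar, so that fingers holding the bar pass on both sides of it). Origin at the centre of the base's underside; pad edges are parallel to its x and y axes.
- saddle (a point): Centre of the top face of the stand's pad, 120 mm above the bench, same axes as the stand. A bar resting flat on it has its axis 134 mm above the bench (14 mm above this point). With the bar laid along the y axis, it stays only if its centre of mass is over the pad, at most about 7 mm from this point along the bar.
- wrench: Bystander: steel open wrench 130 mm long lying flat near the stand; origin under its middle.
- fittings: Bystander: small open white tray with four compartments, 70 x 60 x 28 mm, near the stand; origin at the centre of its underside.
- ferrule: Bystander: small steel turned fitting, 24 mm across, 30 mm high, on the bench near the stand; origin at the centre of its underside.
- driver: Bystander: screwdriver 190 mm long lying on the right of the bench.
- reagent: Bystander: glass bottle 86 mm across, 180 mm high, with a blue cap, on the left of the bench; origin at the centre of its underside.
- beaker: Bystander: glass beaker 72 mm across, 90 mm high, on the right; origin at the centre of its underside.
- vialrack: Bystander: grey vial block 110 x 120 x 35 mm, on the left; origin at the centre of its underside.
- cap: Bystander: bottle cap 44 mm across, 24 mm high, on the right; origin at the centre of its underside.
Things that resemble listed ones, but are neither listed nor needed, are in the scene too. What is shaped like the stand but brown, orange or pink is not meant.

How it is judged:
On the way:
1. the bar is lifted clear of the rack (axis at least 80 mm above the bench) and level within 3.5 degrees (height (world z) of bar above 0.08 m and angle between bar's own z axis and vertical below 0.06 rad and contact force between bar and rack below 0.05 N and contact force between bar and stand below 0.05 N), for 0.2 s.
At the end, for the whole second after the job is handed in: The bar lies on the stand's pad alone (its origin 10 to 18 mm above the pad's top, at least 5 N resting on the stand, none on the rack), within 2.9 degrees of level, at rest (under 20 mm/s and 0.1 rad/s) and released (z of bar in the frame of saddle between 0.01 and 0.018 m and angle between bar's own z axis and vertical below 0.05 rad and contact force between bar and stand above 5 N and contact force between bar and rack below 0.05 N and contact force between bar and the fingers below 0.05 N and linear speed of bar below 0.02 m/s and angular speed of bar below 0.1 rad/s); the robot touches nothing.
It fails at once if the bar tips more than 14 degrees (angle between bar's own z axis and vertical above 0.25 rad).
It fails at once if the bar is pressed or dropped on the stand with more than 25 N (contact force between bar and stand above 25 N).
It fails at once if another thing on the bench is moved by more than 25 mm (distance of any of wrench, fittings, ferrule, driver, reagent, beaker, vialrack, cap from where it was at the start of the episode above 0.025 m).
It also fails if it takes over 64 s, if anything falls off the work surface, if the arm or the gripper's body presses on something with over 40 N, if the wrist force passes 120 N, or if a joint passes its speed limit or range.

ROBOT

A 7-joint arm with a two-finger parallel gripper is mounted at the origin on the work surface. World frame = base frame: x ahead of the robot, y to its left, z up, the work surface at z = 0. Lengths are in m, angles in rad, forces in N, time in s.
With the tool pointing down it reaches from about 0.425 to 0.925 m from the base axis. Payload 6.8 kg.
Tool frame: the origin (TCP) lies at the very end of the fingers, on their centre line; the grasp point (between the pads) lies 19 mm behind it (robot.hold_point_z is the distance from the TCP to the grasp point, in m); z points along the fingers, y is the direction in which the jaws open and shut (so a half turn about z gives the same grasp; the last joint's range is limited). The gripper opens to 88 mm and grips with 3 to 60 N. Pads are 20 mm wide; open, the fingers measure 115 mm over their backs; the gripper's body (75 mm by 178 mm) begins 61 mm behind the grasp point.
Start: joints at [-1.375, 0.477, 0.022, 1.555, -0.011, 1.109, -0.083], TCP at [0.202, 0.644, 0.223] pointing down, gripper open.
Joint ranges: [-2.96, 2.96], [-0.34, 2.1], [-1.41, 1.46], [0.24, 2.44], [-1.37, 4.51], [0.17, 1.92], [-2.96, 2.96]. Speed limits (rad/s): [2.39, 2.39, 3.14, 3.14, 3.14, 3.14, 3.14].

INTERFACE

Orientations are given as [roll, pitch, yaw] about the fixed x, y, z axes, in that order (R = Rz(yaw) Ry(pitch) Rx(roll)).
In Python, from plant import robot gives the robot as it stands.
- The arm moves only by the shell command python3 -m creep 'ROWS' [FORCE]. ROWS is JSON, a list of rows, each an object of numbers: "tx", "ty", "tz": the shift along the tool's x, y, z in cm; "rx", "ry", "rz": the turn, a rotation vector about the tool's x, y, z in degrees; "grip": the gripper command: -1 is shut, 1 is fully open, values between are in proportion. In form: [{"tx": .., "ty": .., "tz": .., "rx": .., "ry": .., "rz": .., "grip": ..}, ...]. A call has 1 to 12 rows; each row is the pose to reach, as a shift and turn from the pose commanded when the call began, along the tool's axes at that moment; what a row does not reach only later rows make up. A row lasts 1/12 s, in which the tool goes at most 41.7 mm and 7.16 degrees, less where a joint would pass 70% of its speed; a pose out of reach is approached as far as the arm can. A call with a gripper value outside its range is refused whole. The fingers move at their own pace and stop on an object; FORCE is the grip in N (left out, the last holds). Time passes only in rows, so rows that repeat a pose let the fingers close. It gives the time, the measured TCP pose, the force and the opening at its end, in the units of the state.
- robot.get_obs(): the state, without advancing time (a new reading comes with each control period).
- robot.capture(name): name is "side" or "top"; returns a dict with "img" (480x640x3 uint8, blue, green, red), "range_z" (480x640 float32, m along the optical axis (not along the pixel's ray), 0 where there is no reading), "intrinsics" (3x3 intrinsics, pixels), "rvec" (rotation vector, rad) and "tvec" (3), from world to camera coordinates, as OpenCV has them. Camera axes: x right, y down, z forward; pixel columns grow to the right and rows downward; lengths in m; the calibration is good to about 2 mm. A picture is of the moment at which its call begins.
- robot.finish_job(): hands the job in, once; it reports no verdict.
The state is a dict: "time_s": time; "joint_positions": joint angles; "qd": joint speeds; "joint_torque": joint torques, N m; "tcp_pos": TCP position; "tool_rot": TCP orientation; "wrist_force": force on the tool from outside, world axes, zero at the start; "torque": the same for the moment, N m; "grip_width": finger opening in m.
Only numpy, scipy, OpenCV 4.12 (cv2) and the standard library are available. Lean on these libraries where they do the work, as an engineer would, in place of code of your own. Each camera call takes 0.05 s, during which the arm holds its last target.

## Working session

There is one attempt and no reset: what is moved stays moved. The work goes in short steps, Python scripts to look and compute and a shell command to move; the robot and the scene stay as the last step left them, time stands still between calls to the robot, and variables do not carry over. Pictures are saved under pics/ and viewed, and the job is handed in when it is done.

```bash
ls; mkdir -p pics
python3 - <<'E'
from plant import robot
import cv2,json,pickle
o=robot.get_obs();print(o)
for n in("top","side"):
    c=robot.capture(n);cv2.imwrite(f"pics/{n}0.png",c["img"]);pickle.dump(c,open(f"{n}0.pkl","wb"))
    print(c["intrinsics"],c["rvec"],c["tvec"])
E
```

```text
pics
{'time_s': 0.0, 'joint_positions': array([-1.37510425,  0.47779062,  0.02237367,  1.55645329, -0.01152218,
        1.10928893, -0.08312618]), 'qd': array([-0.00055686, -0.0009028 ,  0.00066478, -0.00073862, -0.00024311,
        0.00047288,  0.00031791]), 'joint_torque': array([ 4.57276528e-04, -5.82875383e+01,  1.53512780e+00, -2.72596174e+01,
       -5.41757676e-02,  1.72564562e-02,  1.65798015e-04]), 'tcp_pos': array([0.20176818, 0.6435047 , 0.22168796]), 'tool_rot': array([-3.13978568e+00,  1.30227982e-04,  2.83775605e+00]), 'wrist_force': array([-0.24568287, -0.67171883, -0.01732025]), 'torque': array([ 0.01742549, -0.01715434,  0.004506  ]), 'grip_width': 0.08767273386231894}
[[620.26636552   0.         323.34874879]
 [  0.         620.26636552 239.78896191]
 [  0.           0.           1.        ]] [ 2.13953851 -2.19777717  0.09790717] [0.04760024 0.50762605 1.52466282]
[[505.47332424   0.         325.70758268]
 [  0.         505.47332424 241.40422365]
 [  0.           0.           1.        ]] [ 2.22348631 -0.20845808  0.07361463] [-0.4702639   0.16394418  1.09227142]
```

View pics/top0.png

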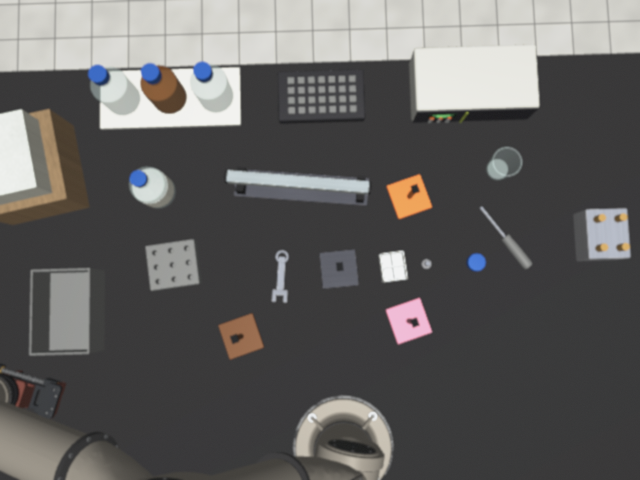

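View pics/side0.png

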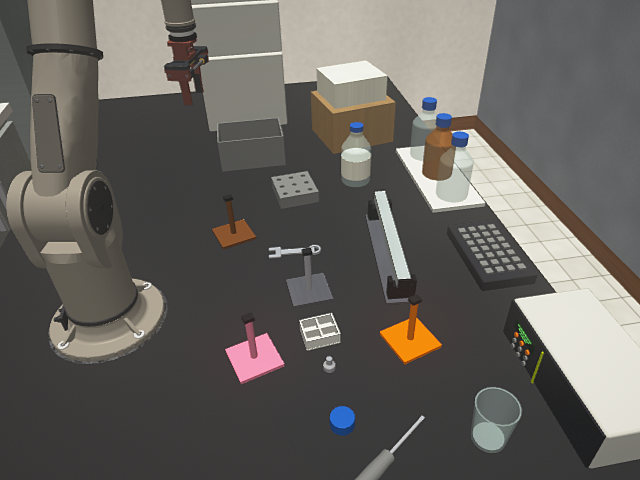

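The top view shows the bar from (228,177) to (368,186). The grey stand is at (339,268), with the wrench at (281,275), the tray at (393,266) and the ferrule at (426,264) beside it. The orange, brown and pink stands are decoys.

```bash
cat > h.py <<'E'
import numpy as np,cv2
def cloud(c):
    K=c["intrinsics"];z=c["range_z"];R=cv2.Rodrigues(np.array(c["rvec"]))[0];t=np.array(c["tvec"]).ravel()
    v,u=np.mgrid[:480,:640]
    P=np.stack([(u-K[0,2])/K[0,0]*z,(v-K[1,2])/K[1,1]*z,z],-1)
    W=(P-t)@R; W[z==0]=np.nan
    return W
def rect(p):
    r=cv2.minAreaRect((p[:,:2]*1000).astype(np.float32));return r
E
python3 - <<'E'
import pickle
from h import *
for n in("top","side"):
    c=pickle.load(open(n+"0.pkl","rb"));W=cloud(c)
    print(n,"table z",np.nanmedian(W[230:250,200:240,2]) if n=="top" else "")
    def sel(x0,x1,y0,y1,z0,z1):
        m=(W[...,0]>x0)&(W[...,0]<x1)&(W[...,1]>y0)&(W[...,1]<y1)&(W[...,2]>z0)&(W[...,2]<z1);return W[m],m
    if n=="top":
        for px in[(297,181),(339,268),(330,285),(281,275),(393,266),(426,264),(409,195)]:print(px,W[px[1],px[0]].round(3))
    p,m=sel(.5,.85,-.15,.35,.066,.082)
    bg=c["img"].astype(int).sum(2)
    q=p[(bg[m]>350)]
    print("bar",len(q),rect(q),q[:,2].mean())
    if n=="top":
        c0=W[268,339]
    p,m=sel(c0[0]-.07,c0[0]+.07,c0[1]-.07,c0[1]+.07,.1,.14)
    print("pad",len(p),p.mean(0) if len(p) else "",rect(p) if len(p) else "", np.percentile(p[:,2],[10,50,90]) if len(p) else "")
    p,m=sel(c0[0]-.055,c0[0]+.06,c0[1]-.055,c0[1]+.055,.005,.016)
    print("base",len(p),rect(p))
    p,m=sel(.4,.85,-.2,.3,.03,.2);
    print([ (W[...,2][m].max())])
E
```

```text
top table z 0.0007289645008119303
(297, 181) [0.651 0.094 0.069]
(339, 268) [ 0.432 -0.001  0.119]
(330, 285) [0.396 0.02  0.012]
(281, 275) [0.424 0.143 0.011]
(393, 266) [ 0.438 -0.137  0.027]
(426, 264) [ 0.441 -0.219  0.028]
(409, 195) [ 0.613 -0.181  0.045]
bar 1687 ((682.450439453125, 150.34295654296875), (458.42413330078125, 160.90911865234375), 60.310970306396484) 0.0735938270285176
pad 61 [ 0.43733019 -0.00222525  0.12013224] ((437.07110595703125, -2.586441993713379), (16.388320922851562, 18.626033782958984), 89.03057098388672) [0.11597872 0.12022602 0.12389534]
base 1142 ((435.58111572265625, -2.0244216918945312), (108.05024719238281, 115.22286224365234), 88.52645874023438)
[np.float64(0.1292270311367086)]
side table z 
bar 1050 ((677.0452880859375, 136.134521484375), (429.2729187011719, 157.5124969482422), 60.78590393066406) 0.07132421526571936
pad 94 [ 0.43738441 -0.0066862   0.11427533] ((437.4334716796875, -4.28804874420166), (19.937528610229492, 17.777151107788086), 2.69003963470459) [0.10502439 0.11621754 0.11912636]
base 1022 ((437.4586486816406, -4.293769836425781), (90.0633544921875, 94.98212432861328), 3.8010613918304443)
[np.float64(0.12578722511697532)]
```

```bash
cat >> h.py <<'E'
def ray(c,uv,z):
    K=c["intrinsics"];R=cv2.Rodrigues(np.array(c["rvec"]))[0];t=np.array(c["tvec"]).ravel()
    uv=np.atleast_2d(uv).astype(float)
    d=np.c_[(uv[:,0]-K[0,2])/K[0,0],(uv[:,1]-K[1,2])/K[1,1],np.ones(len(uv))]@R
    o=-R.T@t
    return o+d*((z-o[2])/d[:,2])[:,None]
E
python3 - <<'E'
import pickle
from h import *
c=pickle.load(open("top0.pkl","rb"));im=c["img"]
a=cv2.resize(im[155:215,215:385],None,fx=4.5,fy=4.5,interpolation=cv2.INTER_NEAREST)
b=cv2.resize(im[240:300,260:430],None,fx=4.5,fy=4.5,interpolation=cv2.INTER_NEAREST)
cv2.imwrite("pics/z0.png",np.vstack([a,np.clip(b.astype(int)*2,0,255).astype(np.uint8)]))
for n in("top","side"):
    c=pickle.load(open(n+"0.pkl","rb"));im=c["img"];g=im.astype(int).sum(2)
    r=(slice(155,215),slice(215,385)) if n=="top" else (slice(180,300),slice(350,430))
    m=np.zeros(g.shape,np.uint8);m[r]=g[r]>330
    k,l,s,ce=cv2.connectedComponentsWithStats(m);i=1+np.argmax(s[1:,4])
    v,u=np.where(l==i);P=ray(c,np.c_[u,v],.073)
    q=rect(P);print(n,s[i],q,P.mean(0), cv2.boxPoints(q).round(0).tolist())
    r=(slice(240,300),slice(310,365)) if n=="top" else (slice(265,315),slice(275,340))
    m=np.zeros(g.shape,np.uint8);W=cloud(c);m[r]=((g[r]>200)&(W[r][...,2]<.03))
    k,l,s,ce=cv2.connectedComponentsWithStats(m);i=1+np.argmax(s[1:,4])
    v,u=np.where(l==i);P=ray(c,np.c_[u,v],.01);print("base",s[i],rect(P),np.median(g[r]))
E
```

```text
top [ 226  169  144   25 1961] ((649.8529663085938, 93.44164276123047), (350.6896667480469, 34.50162887573242), 83.81057739257812) [0.64972456 0.09244977 0.073     ] [[614.0, -79.0], [648.0, -83.0], [686.0, 266.0], [652.0, 270.0]]
base [ 319  249   40   40 1327] ((437.14556884765625, -2.353321075439453), (94.16200256347656, 93.82875061035156), 4.168679714202881) 178.0
side [ 375  191   36   88 1107] ((650.9226684570312, 89.08610534667969), (345.59686279296875, 29.33226776123047), 83.67011260986328) [0.64886287 0.07000565 0.073     ] [[617.0, -81.0], [646.0, -84.0], [685.0, 259.0], [655.0, 262.0]]
base [ 286  266   48   40 1077] ((437.12237548828125, 7.829631805419922), (90.97705841064453, 118.8631820678711), 4.158530235290527) 190.0
```

View pics/z0.png

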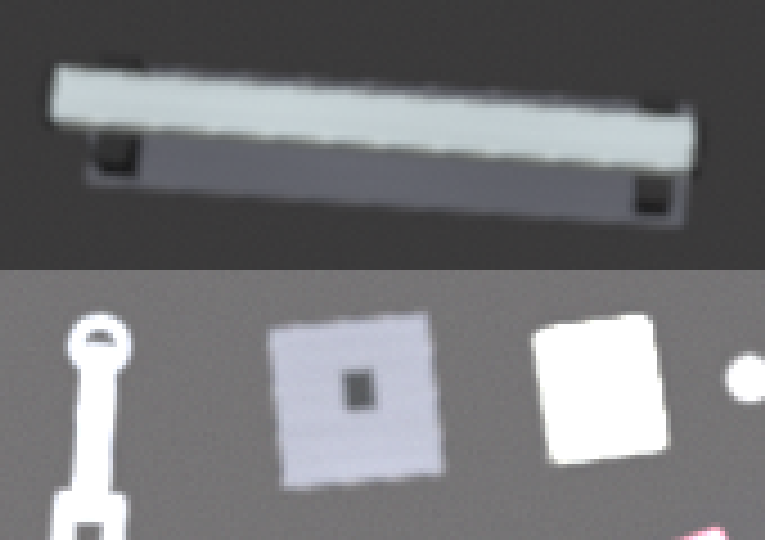

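```bash
cat >> h.py <<'E'
from scipy.spatial.transform import Rotation as Ro
def delta(o,p,yaw_deg):
    R=Ro.from_euler('xyz',o["tool_rot"]);T=Ro.from_euler('xyz',[180,0,yaw_deg],degrees=True)
    d=R.inv().apply(np.array(p)-o["tcp_pos"])*100
    rv=(R.inv()*T).as_rotvec(degrees=True)
    print("t",o["time_s"],"tcp",o["tcp_pos"].round(4),"rot",np.degrees(o["tool_rot"]).round(2),"-> txyz cm",d.round(2),"rxyz deg",rv.round(2))
E
python3 - <<'E'
from h import *;from plant import robot
delta(robot.get_obs(),[.650,.092,.223],83.8)
E
```

```text
t 0.1 tcp [0.2018 0.6436 0.2218] rot [-1.7991e+02  1.0000e-02  1.6259e+02] -> txyz cm [-5.927e+01 -3.922e+01 -5.000e-02] rxyz deg [-7.000e-02  7.000e-02  7.879e+01]
```

```bash
python3 -m creep '[{"tx":-4,"ty":-2.6,"rz":5,"grip":0.2},{"tx":-7.5,"ty":-5,"rz":10,"grip":0.2},{"tx":-11,"ty":-7.5,"rz":15,"grip":0.2},{"tx":-14.5,"ty":-10,"rz":20,"grip":0.2},{"tx":-18,"ty":-12,"rz":24,"grip":0.2},{"tx":-21.5,"ty":-14.5,"rz":29,"grip":0.2},{"tx":-25,"ty":-16.5,"rz":33,"grip":0.2},{"tx":-28.5,"ty":-19,"rz":38,"grip":0.2},{"tx":-32,"ty":-21,"rz":43,"grip":0.2},{"tx":-35,"ty":-23,"rz":47,"grip":0.2},{"tx":-37.5,"ty":-25,"rz":50,"grip":0.2},{"tx":-38,"ty":-25.2,"rz":51,"grip":0.2}]' 30
python3 - <<'E'
from h import *;from plant import robot
delta(robot.get_obs(),[.650,.092,.16],83.8)
E
```

```text
t 0.1 tcp [0.2018 0.6436 0.2218] rot [-1.7991e+02  1.0000e-02  1.6259e+02] -> txyz cm [-59.27 -39.21   6.25] rxyz deg [-7.000e-02  7.000e-02  7.879e+01]$[0]: bad value
```

```bash
python3 -m creep '[{"tx":-4,"ty":-2.6,"tz":0,"rx":0,"ry":0,"rz":5,"grip":0.2},{"tx":-7.5,"ty":-5,"tz":0,"rx":0,"ry":0,"rz":10,"grip":0.2},{"tx":-11,"ty":-7.5,"tz":0,"rx":0,"ry":0,"rz":15,"grip":0.2},{"tx":-14.5,"ty":-10,"tz":0,"rx":0,"ry":0,"rz":20,"grip":0.2},{"tx":-18,"ty":-12,"tz":0,"rx":0,"ry":0,"rz":24,"grip":0.2},{"tx":-21.5,"ty":-14.5,"tz":0,"rx":0,"ry":0,"rz":29,"grip":0.2},{"tx":-25,"ty":-16.5,"tz":0,"rx":0,"ry":0,"rz":33,"grip":0.2},{"tx":-28.5,"ty":-19,"tz":0,"rx":0,"ry":0,"rz":38,"grip":0.2},{"tx":-32,"ty":-21,"tz":0,"rx":0,"ry":0,"rz":43,"grip":0.2},{"tx":-35,"ty":-23,"tz":0,"rx":0,"ry":0,"rz":47,"grip":0.2},{"tx":-37.5,"ty":-25,"tz":0,"rx":0,"ry":0,"rz":50,"grip":0.2},{"tx":-38,"ty":-25.2,"tz":0,"rx":0,"ry":0,"rz":51,"grip":0.2}]' 30
python3 - <<'E'
from h import *;from plant import robot
delta(robot.get_obs(),[.650,.092,.16],83.8)
E
```

```text
time_s: 1.1
tcp_pos: [0.493, 0.2825, 0.2228]
tool_rot: [3.141, 0.003, 1.935]
wrist_force: [0.6, -0.2, -0.2]
grip_width: 0.0528
t 1.1 tcp [0.493  0.2825 0.2228] rot [179.98   0.19 110.88] -> txyz cm [-23.37   7.88   6.36] rxyz deg [ 0.07  0.18 27.08]
```

```bash
python3 -m creep '[{"tx":-3.5,"ty":1.2,"tz":0,"rx":0,"ry":0,"rz":5,"grip":0.2},{"tx":-7,"ty":2.4,"tz":0,"rx":0,"ry":0,"rz":10,"grip":0.2},{"tx":-10.5,"ty":3.6,"tz":1,"rx":0,"ry":0,"rz":15,"grip":0.2},{"tx":-14,"ty":4.8,"tz":2,"rx":0,"ry":0,"rz":20,"grip":0.2},{"tx":-17.5,"ty":6,"tz":3,"rx":0,"ry":0,"rz":24,"grip":0.2},{"tx":-20.5,"ty":7,"tz":4.5,"rx":0,"ry":0,"rz":26,"grip":0.2},{"tx":-22.5,"ty":7.6,"tz":5.5,"rx":0,"ry":0,"rz":27,"grip":0.2},{"tx":-23.3,"ty":7.8,"tz":6.3,"rx":0,"ry":0,"rz":27,"grip":0.2},{"tx":-23.3,"ty":7.8,"tz":6.3,"rx":0,"ry":0,"rz":27,"grip":0.2},{"tx":-23.3,"ty":7.8,"tz":6.3,"rx":0,"ry":0,"rz":27,"grip":0.2},{"tx":-23.3,"ty":7.8,"tz":6.3,"rx":0,"ry":0,"rz":27,"grip":0.2}]'
python3 - <<'E'
from h import *;from plant import robot
o=robot.get_obs();delta(o,[.650,.092,.04],83.8);print(o["wrist_force"],o["torque"])
c=robot.capture("side");cv2.imwrite("pics/s1.png",c["img"])
c=robot.capture("top");cv2.imwrite("pics/t1.png",c["img"])
E
```

```text
time_s: 2.02
tcp_pos: [0.6467, 0.1045, 0.16]
tool_rot: [-3.141, -0.001, 1.479]
wrist_force: [0.1, 0.6, -0.5]
grip_width: 0.0526
t 2.0167 tcp [0.6467 0.1045 0.16  ] rot [-1.7998e+02 -8.0000e-02  8.4770e+01] -> txyz cm [-1.23  0.44 12.  ] rxyz deg [-0.02 -0.08  0.97]
[ 0.09367857  0.63900584 -0.49899533] [-0.07477482  0.03404021 -0.01365038]
```

View pics/s1.png

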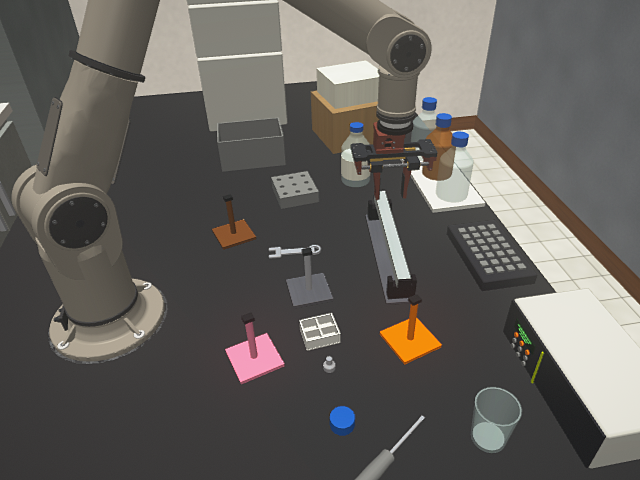

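View pics/t1.png

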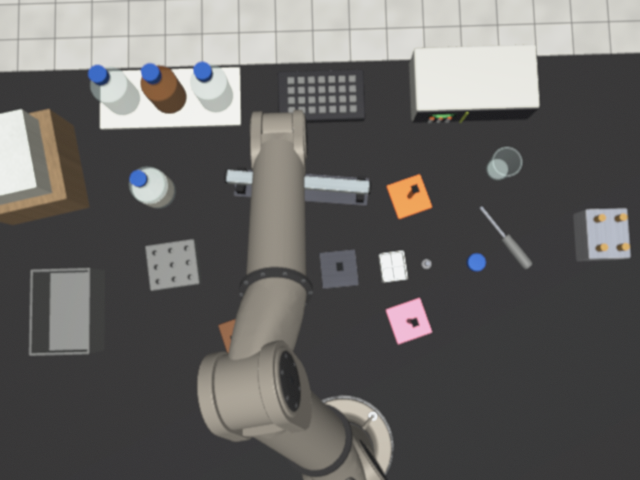

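The gripper is above the bar at about (278,185) in the top view, but 12 mm short along it. I'll correct that and descend partway.

```bash
python3 -m creep '[{"tx":-1.2,"ty":0.4,"tz":1,"rx":0,"ry":0,"rz":1,"grip":0.2},{"tx":-1.2,"ty":0.4,"tz":3,"rx":0,"ry":0,"rz":1,"grip":0.2},{"tx":-1.2,"ty":0.4,"tz":5,"rx":0,"ry":0,"rz":1,"grip":0.2},{"tx":-1.2,"ty":0.4,"tz":6,"rx":0,"ry":0,"rz":1,"grip":0.2},{"tx":-1.2,"ty":0.4,"tz":6.5,"rx":0,"ry":0,"rz":1,"grip":0.2},{"tx":-1.2,"ty":0.4,"tz":6.5,"rx":0,"ry":0,"rz":1,"grip":0.2},{"tx":-1.2,"ty":0.4,"tz":6.5,"rx":0,"ry":0,"rz":1,"grip":0.2}]'
python3 - <<'E'
from h import *;from plant import robot
o=robot.get_obs();delta(o,[.650,.092,.04],83.8);print(o["wrist_force"],o["torque"])
E
```

```text
time_s: 2.7
tcp_pos: [0.6506, 0.0897, 0.0951]
tool_rot: [3.141, -0.0, 1.459]
wrist_force: [1.0, 0.5, 0.4]
grip_width: 0.0525
t 2.7 tcp [0.6506 0.0897 0.0951] rot [ 1.7997e+02 -1.0000e-02  8.3590e+01] -> txyz cm [ 0.22 -0.09  5.51] rxyz deg [ 0.03 -0.01 -0.21]
[1.02337238 0.4880266  0.40668714] [-0.10862563  0.07251772 -0.02235594]
```

```bash
python3 -m creep '[{"tx":0,"ty":-0.1,"tz":1.5,"rx":0,"ry":0,"rz":0,"grip":0.2},{"tx":0,"ty":-0.1,"tz":3,"rx":0,"ry":0,"rz":0,"grip":0.2},{"tx":0,"ty":-0.1,"tz":4.5,"rx":0,"ry":0,"rz":0,"grip":0.2},{"tx":0,"ty":-0.1,"tz":5.5,"rx":0,"ry":0,"rz":0,"grip":0.2},{"tx":0,"ty":-0.1,"tz":5.5,"rx":0,"ry":0,"rz":0,"grip":0.2},{"tx":0,"ty":-0.1,"tz":5.5,"rx":0,"ry":0,"rz":0,"grip":0.2}]'
python3 - <<'E'
from h import *;from plant import robot
o=robot.get_obs();print(o["tcp_pos"],o["wrist_force"],o["torque"])
E
python3 -m creep '[{"tx":0,"ty":0,"tz":0,"rx":0,"ry":0,"rz":0,"grip":-0.3},{"tx":0,"ty":0,"tz":0,"rx":0,"ry":0,"rz":0,"grip":-0.6},{"tx":0,"ty":0,"tz":0,"rx":0,"ry":0,"rz":0,"grip":-1},{"tx":0,"ty":0,"tz":0,"rx":0,"ry":0,"rz":0,"grip":-1},{"tx":0,"ty":0,"tz":0,"rx":0,"ry":0,"rz":0,"grip":-1},{"tx":0,"ty":0,"tz":0,"rx":0,"ry":0,"rz":0,"grip":-1},{"tx":0,"ty":0,"tz":0,"rx":0,"ry":0,"rz":0,"grip":-1}]' 40
python3 - <<'E'
from h import *;from plant import robot
o=robot.get_obs();print(o["tcp_pos"],o["wrist_force"],o["torque"],o["grip_width"])
E
```

```text
time_s: 3.2
tcp_pos: [0.6495, 0.0898, 0.04]
tool_rot: [3.141, 0.0, 1.459]
wrist_force: [-0.2, -0.3, 1.1]
grip_width: 0.0526
[0.6495333  0.08975405 0.04004988] [-0.15168259 -0.31477216  1.13120405] [-0.01338453  0.03597561 -0.02284851]
time_s: 3.78
tcp_pos: [0.6497, 0.0899, 0.0403]
tool_rot: [3.141, -0.0, 1.459]
wrist_force: [-0.7, 0.1, 4.0]
grip_width: 0.0278
[0.64973753 0.08987502 0.04027491] [-0.7360718   0.0903403   3.96972891] [-0.08657518  0.14652353  0.04919353] 0.027811779372064162
```

```bash
python3 -m creep '[{"tx":0,"ty":0,"tz":-0.2,"rx":0,"ry":0,"rz":0,"grip":-1},{"tx":0,"ty":0,"tz":-0.4,"rx":0,"ry":0,"rz":0,"grip":-1},{"tx":0,"ty":0,"tz":-0.6,"rx":0,"ry":0,"rz":0,"grip":-1},{"tx":0,"ty":0,"tz":-0.8,"rx":0,"ry":0,"rz":0,"grip":-1},{"tx":0,"ty":0,"tz":-0.8,"rx":0,"ry":0,"rz":0,"grip":-1},{"tx":0,"ty":0,"tz":-0.8,"rx":0,"ry":0,"rz":0,"grip":-1},{"tx":0,"ty":0,"tz":-0.8,"rx":0,"ry":0,"rz":0,"grip":-1},{"tx":0,"ty":0,"tz":-0.8,"rx":0,"ry":0,"rz":0,"grip":-1}]'
python3 - <<'E'
from h import *;from plant import robot
o=robot.get_obs();print(o["tcp_pos"],o["tool_rot"],o["wrist_force"],o["torque"],o["grip_width"])
import pickle
c=robot.capture("side");cv2.imwrite("pics/s2.png",cv2.resize(c["img"][150:310,320:480],None,fx=3.7,fy=3.7))
print(robot.get_obs()["torque"],robot.get_obs()["wrist_force"])
E
```

```text
time_s: 4.45
tcp_pos: [0.6491, 0.0898, 0.0474]
tool_rot: [-3.141, 0.0, 1.459]
wrist_force: [-0.1, -0.1, -7.0]
grip_width: 0.0278
[0.64906061 0.08978176 0.04741935] [-3.14117568e+00  1.66258059e-04  1.45900078e+00] [-0.11916506 -0.05938453 -6.95250439] [-0.40330894  0.06943976  0.00088339] 0.02781759493585406
[-0.42955829  0.08984683 -0.01328324] [-0.28896719 -0.65177694 -8.53946024]
```

View pics/s2.png

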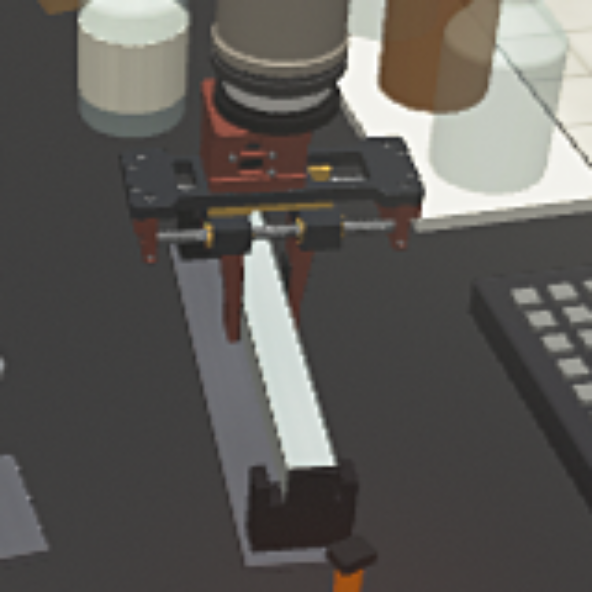

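Run:
```python
from h import *;from plant import robot
L=[]
for i in range(10):
    robot.capture("top");o=robot.get_obs();L.append(np.r_[o["wrist_force"],o["torque"]])
L=np.array(L);print(L.mean(0).round(3),L.std(0).round(3))
```

```text
[-0.076  0.137 -8.01  -0.388  0.104  0.014] [0.455 0.462 0.558 0.015 0.034 0.018]
```

The torque says the centre of mass is about 45 mm towards +y (tool +x). I'll lower the bar, slide along and regrip.

```bash
python3 -m creep '[{"tx":0,"ty":0,"tz":0.2,"rx":0,"ry":0,"rz":0,"grip":-1},{"tx":0,"ty":0,"tz":0.4,"rx":0,"ry":0,"rz":0,"grip":-1},{"tx":0,"ty":0,"tz":0.6,"rx":0,"ry":0,"rz":0,"grip":-1},{"tx":0,"ty":0,"tz":0.75,"rx":0,"ry":0,"rz":0,"grip":-1},{"tx":0,"ty":0,"tz":0.75,"rx":0,"ry":0,"rz":0,"grip":-1},{"tx":0,"ty":0,"tz":0.75,"rx":0,"ry":0,"rz":0,"grip":0},{"tx":0,"ty":0,"tz":0.75,"rx":0,"ry":0,"rz":0,"grip":0.2},{"tx":0,"ty":0,"tz":0.75,"rx":0,"ry":0,"rz":0,"grip":0.2},{"tx":0,"ty":0,"tz":0.75,"rx":0,"ry":0,"rz":0,"grip":0.2}]'
python3 -m creep '[{"tx":1,"ty":0,"tz":0,"rx":0,"ry":0,"rz":0,"grip":0.2},{"tx":2.5,"ty":0,"tz":0,"rx":0,"ry":0,"rz":0,"grip":0.2},{"tx":4,"ty":0,"tz":0,"rx":0,"ry":0,"rz":0,"grip":0.2},{"tx":4.5,"ty":0,"tz":0,"rx":0,"ry":0,"rz":0,"grip":0.2},{"tx":4.5,"ty":0,"tz":0,"rx":0,"ry":0,"rz":0,"grip":0.2},{"tx":4.5,"ty":0,"tz":0,"rx":0,"ry":0,"rz":0,"grip":0.2},{"tx":4.5,"ty":0,"tz":0,"rx":0,"ry":0,"rz":0,"grip":0.2}]'
python3 - <<'E'
from h import *;from plant import robot
L=[]
for i in range(8):
    robot.capture("top");o=robot.get_obs();L.append(np.r_[o["wrist_force"],o["torque"]])
L=np.array(L);print(L.mean(0).round(3),L.std(0).round(3))
E
python3 -m creep '[{"tx":0,"ty":0,"tz":0,"rx":0,"ry":0,"rz":0,"grip":-0.3},{"tx":0,"ty":0,"tz":0,"rx":0,"ry":0,"rz":0,"grip":-0.6},{"tx":0,"ty":0,"tz":0,"rx":0,"ry":0,"rz":0,"grip":-1},{"tx":0,"ty":0,"tz":0,"rx":0,"ry":0,"rz":0,"grip":-1},{"tx":0,"ty":0,"tz":0,"rx":0,"ry":0,"rz":0,"grip":-1},{"tx":0,"ty":0,"tz":0,"rx":0,"ry":0,"rz":0,"grip":-1},{"tx":0,"ty":0,"tz":-0.2,"rx":0,"ry":0,"rz":0,"grip":-1},{"tx":0,"ty":0,"tz":-0.4,"rx":0,"ry":0,"rz":0,"grip":-1},{"tx":0,"ty":0,"tz":-0.6,"rx":0,"ry":0,"rz":0,"grip":-1},{"tx":0,"ty":0,"tz":-0.8,"rx":0,"ry":0,"rz":0,"grip":-1},{"tx":0,"ty":0,"tz":-0.8,"rx":0,"ry":0,"rz":0,"grip":-1},{"tx":0,"ty":0,"tz":-0.8,"rx":0,"ry":0,"rz":0,"grip":-1}]' 40
python3 - <<'E'
from h import *;from plant import robot
L=[]
for i in range(16):
    robot.capture("top");o=robot.get_obs();L.append(np.r_[o["wrist_force"],o["torque"]])
L=np.array(L);print(L.mean(0).round(3),L.std(0).round(3),o["time_s"],o["tcp_pos"])
E
```

```text
time_s: 5.75
tcp_pos: [0.6501, 0.0899, 0.0409]
tool_rot: [3.14, -0.001, 1.459]
wrist_force: [0.0, 0.6, -0.5]
grip_width: 0.0505
time_s: 6.33
tcp_pos: [0.6542, 0.1339, 0.0401]
tool_rot: [-3.142, 0.001, 1.459]
wrist_force: [-0.1, 0.6, 0.2]
grip_width: 0.0527
[ 0.112  0.059  0.041 -0.071  0.057  0.017] [0.426 0.436 0.572 0.024 0.012 0.029]
time_s: 7.73
tcp_pos: [0.6542, 0.1345, 0.0481]
tool_rot: [-3.141, 0.0, 1.459]
wrist_force: [-0.3, -0.4, -8.2]
grip_width: 0.0276
[-1.160e-01 -1.320e-01 -8.116e+00 -2.800e-02  6.800e-02  7.000e-03] [0.541 0.515 0.318 0.037 0.024 0.023] 8.5333 [0.65426461 0.13453452 0.04814762]
```

Bias-corrected, the centre of mass is about 5 mm back towards −y. The first lift gave 40 mm against the 45 mm I moved, so the two agree. I'll regrip once more.

```bash
python3 -m creep '[{"tx":0,"ty":0,"tz":0.2,"rx":0,"ry":0,"rz":0,"grip":-1},{"tx":0,"ty":0,"tz":0.4,"rx":0,"ry":0,"rz":0,"grip":-1},{"tx":0,"ty":0,"tz":0.6,"rx":0,"ry":0,"rz":0,"grip":-1},{"tx":0,"ty":0,"tz":0.8,"rx":0,"ry":0,"rz":0,"grip":-1},{"tx":0,"ty":0,"tz":0.8,"rx":0,"ry":0,"rz":0,"grip":-1},{"tx":0,"ty":0,"tz":0.8,"rx":0,"ry":0,"rz":0,"grip":0},{"tx":0,"ty":0,"tz":0.8,"rx":0,"ry":0,"rz":0,"grip":0},{"tx":0,"ty":0,"tz":0.8,"rx":0,"ry":0,"rz":0,"grip":0},{"tx":-0.5,"ty":0,"tz":0.8,"rx":0,"ry":0,"rz":0,"grip":0},{"tx":-0.5,"ty":0,"tz":0.8,"rx":0,"ry":0,"rz":0,"grip":0},{"tx":-0.5,"ty":0,"tz":0.8,"rx":0,"ry":0,"rz":0,"grip":0}]'
python3 - <<'E'
from h import *;from plant import robot
L=[]
for i in range(12):
    robot.capture("top");o=robot.get_obs();L.append(np.r_[o["wrist_force"],o["torque"]])
L=np.array(L);print(L.mean(0).round(3),L.std(0).round(3))
E
python3 -m creep '[{"tx":0,"ty":0,"tz":0,"rx":0,"ry":0,"rz":0,"grip":-0.3},{"tx":0,"ty":0,"tz":0,"rx":0,"ry":0,"rz":0,"grip":-0.6},{"tx":0,"ty":0,"tz":0,"rx":0,"ry":0,"rz":0,"grip":-1},{"tx":0,"ty":0,"tz":0,"rx":0,"ry":0,"rz":0,"grip":-1},{"tx":0,"ty":0,"tz":0,"rx":0,"ry":0,"rz":0,"grip":-1},{"tx":0,"ty":0,"tz":-0.3,"rx":0,"ry":0,"rz":0,"grip":-1},{"tx":0,"ty":0,"tz":-0.6,"rx":0,"ry":0,"rz":0,"grip":-1},{"tx":0,"ty":0,"tz":-1,"rx":0,"ry":0,"rz":0,"grip":-1},{"tx":0,"ty":0,"tz":-1.4,"rx":0,"ry":0,"rz":0,"grip":-1},{"tx":0,"ty":0,"tz":-1.8,"rx":0,"ry":0,"rz":0,"grip":-1},{"tx":0,"ty":0,"tz":-1.8,"rx":0,"ry":0,"rz":0,"grip":-1},{"tx":0,"ty":0,"tz":-1.8,"rx":0,"ry":0,"rz":0,"grip":-1}]' 40
python3 - <<'E'
from h import *;from plant import robot
L=[]
for i in range(16):
    c=robot.capture("side");o=robot.get_obs();L.append(np.r_[o["wrist_force"],o["torque"]])
L=np.array(L);print(L.mean(0).round(3),L.std(0).round(3),o["time_s"],o["tcp_pos"])
cv2.imwrite("pics/s3.png",cv2.resize(c["img"][150:310,320:480],None,fx=3.7,fy=3.7))
E
```

```text
time_s: 9.45
tcp_pos: [0.654, 0.1288, 0.0405]
tool_rot: [3.141, 0.0, 1.458]
wrist_force: [0.1, -1.0, -0.6]
grip_width: 0.0438
[-0.098  0.098  0.456 -0.073  0.055  0.001] [0.395 0.411 0.593 0.033 0.031 0.027]
time_s: 11.05
tcp_pos: [0.6539, 0.1296, 0.0585]
tool_rot: [3.141, -0.0, 1.459]
wrist_force: [-0.3, 0.1, -8.5]
grip_width: 0.0279
[-2.020e-01 -1.230e-01 -8.151e+00 -6.700e-02  5.700e-02 -2.000e-03] [0.548 0.624 0.482 0.032 0.02  0.03 ] 11.85 [0.65369287 0.12956184 0.05812487]
```

View pics/s3.png

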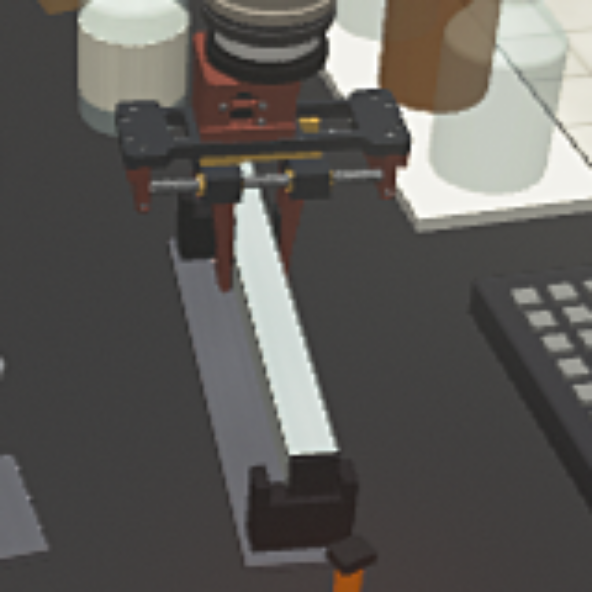

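The torque matches the no-load bias to within about 0.7 mm, and the picture shows the bar level and clear of the near cradle (315,465). Next I lift it further and take it to the stand.

```bash
python3 -m creep '[{"tx":0,"ty":0,"tz":-0.8,"rx":0,"ry":0,"rz":0,"grip":-1},{"tx":0,"ty":0,"tz":-2,"rx":0,"ry":0,"rz":0,"grip":-1},{"tx":0,"ty":0,"tz":-3.5,"rx":0,"ry":0,"rz":0,"grip":-1},{"tx":0,"ty":0,"tz":-5.5,"rx":0,"ry":0,"rz":0,"grip":-1},{"tx":0,"ty":0,"tz":-7.5,"rx":0,"ry":0,"rz":0,"grip":-1},{"tx":0,"ty":0,"tz":-9,"rx":0,"ry":0,"rz":0,"grip":-1},{"tx":0,"ty":0,"tz":-9.8,"rx":0,"ry":0,"rz":0,"grip":-1},{"tx":0,"ty":0,"tz":-10,"rx":0,"ry":0,"rz":0,"grip":-1},{"tx":0,"ty":0,"tz":-10,"rx":0,"ry":0,"rz":0,"grip":-1},{"tx":0,"ty":0,"tz":-10,"rx":0,"ry":0,"rz":0,"grip":-1},{"tx":0,"ty":0,"tz":-10,"rx":0,"ry":0,"rz":0,"grip":-1}]'
python3 - <<'E'
from h import *;from plant import robot
c=robot.capture("side");cv2.imwrite("pics/s4.png",c["img"])
o=robot.get_obs();delta(o,[.4372,-.003,.158],94.2)
E
```

```text
time_s: 12.77
tcp_pos: [0.6528, 0.1295, 0.1569]
tool_rot: [-3.139, 0.001, 1.459]
wrist_force: [-0.4, -0.5, -8.2]
grip_width: 0.0279
t 12.8167 tcp [0.6529 0.1294 0.1569] rot [-1.7988e+02  5.0000e-02  8.3590e+01] -> txyz cm [-15.57 -19.96  -0.05] rxyz deg [ -0.12   0.04 -10.61]
```

View pics/s4.png

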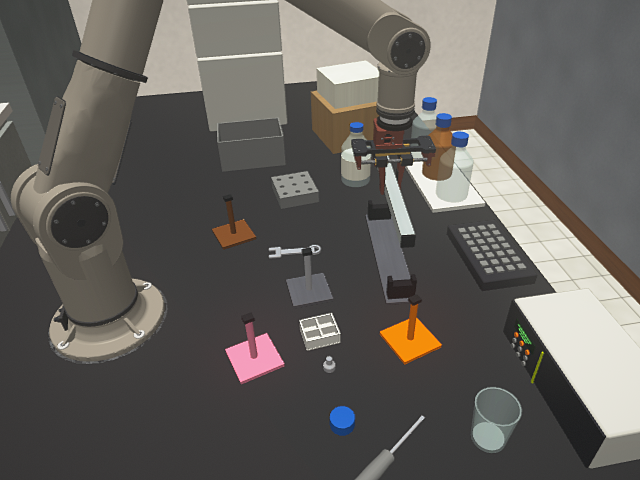

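The bar is held high and level (end at (407,240)), with the rack empty below it. Its underside at 0.162 m clears the 0.12 m pad, so I'll carry it across at this height.

```bash
python3 -m creep '[{"tx":-0.8,"ty":-1,"tz":0,"rx":0,"ry":0,"rz":-0.5,"grip":-1},{"tx":-2,"ty":-2.6,"tz":0,"rx":0,"ry":0,"rz":-1.4,"grip":-1},{"tx":-3.6,"ty":-4.6,"tz":0,"rx":0,"ry":0,"rz":-2.5,"grip":-1},{"tx":-5.2,"ty":-6.7,"tz":0,"rx":0,"ry":0,"rz":-3.5,"grip":-1},{"tx":-6.8,"ty":-8.7,"tz":0,"rx":0,"ry":0,"rz":-4.6,"grip":-1},{"tx":-8.4,"ty":-10.8,"tz":0,"rx":0,"ry":0,"rz":-5.7,"grip":-1},{"tx":-10,"ty":-12.8,"tz":0,"rx":0,"ry":0,"rz":-6.8,"grip":-1},{"tx":-11.6,"ty":-14.9,"tz":0,"rx":0,"ry":0,"rz":-7.9,"grip":-1},{"tx":-13.2,"ty":-16.9,"tz":0,"rx":0,"ry":0,"rz":-9,"grip":-1},{"tx":-14.5,"ty":-18.6,"tz":0,"rx":0,"ry":0,"rz":-9.9,"grip":-1},{"tx":-15.3,"ty":-19.6,"tz":0,"rx":0,"ry":0,"rz":-10.4,"grip":-1},{"tx":-15.6,"ty":-20,"tz":0,"rx":0,"ry":0,"rz":-10.6,"grip":-1}]'
python3 -m creep '[{"tx":0,"ty":0,"tz":0,"rx":0,"ry":0,"rz":0,"grip":-1},{"tx":0,"ty":0,"tz":0,"rx":0,"ry":0,"rz":0,"grip":-1},{"tx":0,"ty":0,"tz":0,"rx":0,"ry":0,"rz":0,"grip":-1},{"tx":0,"ty":0,"tz":0,"rx":0,"ry":0,"rz":0,"grip":-1}]'
python3 - <<'E'
from h import *;from plant import robot
import pickle
c=robot.capture("side");cv2.imwrite("pics/s5.png",c["img"]);pickle.dump(c,open("s5.pkl","wb"))
o=robot.get_obs();delta(o,[.4372,-.003,.117],94.2)
L=[]
for i in range(8):
    c=robot.capture("top");o=robot.get_obs();L.append(np.r_[o["wrist_force"],o["torque"]])
cv2.imwrite("pics/t5.png",c["img"])
print(np.mean(L,0).round(3))
E
```

```text
time_s: 13.82
tcp_pos: [0.4356, -0.0044, 0.1579]
tool_rot: [-3.14, -0.0, 1.642]
wrist_force: [0.3, -0.5, -8.7]
grip_width: 0.0276
time_s: 14.15
tcp_pos: [0.4388, -0.0025, 0.1583]
tool_rot: [3.141, 0.0, 1.645]
wrist_force: [0.6, -0.4, -8.3]
grip_width: 0.0278
t 14.2 tcp [ 0.4385 -0.0026  0.1582] rot [1.7997e+02 2.0000e-02 9.4240e+01] -> txyz cm [-0.03 -0.14  4.12] rxyz deg [0.03 0.02 0.04]
[-1.15e-01 -4.30e-02 -7.97e+00 -7.90e-02  4.30e-02 -7.00e-03]
```

View pics/s5.png

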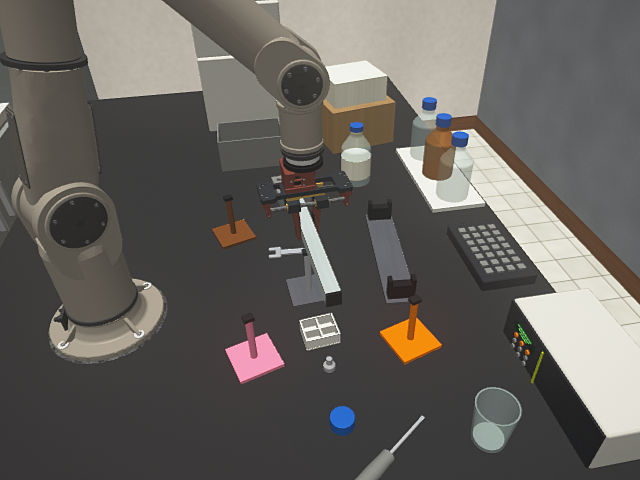

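View pics/t5.png

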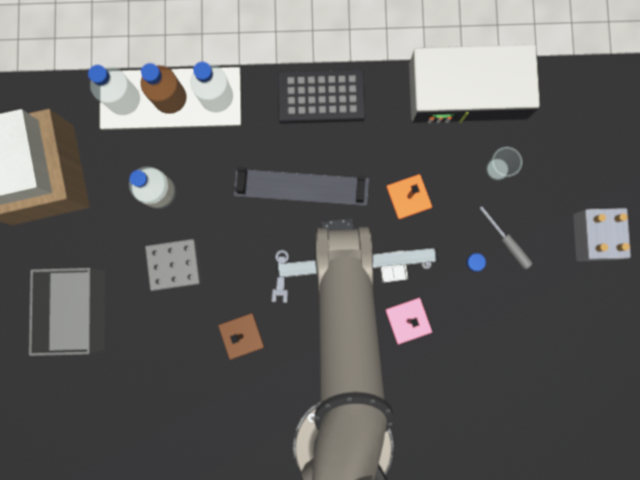

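The bar is over the stand at yaw 94.2° and the torque is unchanged. I'll lower it to just above contact (expected at TCP z ≈ 0.1155), then feel the rest of the way.

```bash
python3 -m creep '[{"tx":0,"ty":-0.1,"tz":0.6,"rx":0,"ry":0,"rz":0,"grip":-1},{"tx":0,"ty":-0.1,"tz":1.4,"rx":0,"ry":0,"rz":0,"grip":-1},{"tx":0,"ty":-0.1,"tz":2.2,"rx":0,"ry":0,"rz":0,"grip":-1},{"tx":0,"ty":-0.1,"tz":2.9,"rx":0,"ry":0,"rz":0,"grip":-1},{"tx":0,"ty":-0.1,"tz":3.4,"rx":0,"ry":0,"rz":0,"grip":-1},{"tx":0,"ty":-0.1,"tz":3.7,"rx":0,"ry":0,"rz":0,"grip":-1},{"tx":0,"ty":-0.1,"tz":3.8,"rx":0,"ry":0,"rz":0,"grip":-1},{"tx":0,"ty":-0.1,"tz":3.8,"rx":0,"ry":0,"rz":0,"grip":-1},{"tx":0,"ty":-0.1,"tz":3.8,"rx":0,"ry":0,"rz":0,"grip":-1}]'
python3 - <<'E'
from h import *;from plant import robot
c=robot.capture("side");cv2.imwrite("pics/s6.png",cv2.resize(c["img"][190:330,240:380],None,fx=4.2,fy=4.2))
delta(robot.get_obs(),[.4372,-.003,.1155],94.2)
E
```

```text
time_s: 15.35
tcp_pos: [0.4368, -0.0033, 0.1203]
tool_rot: [3.141, -0.0, 1.644]
wrist_force: [0.0, -0.8, -8.3]
grip_width: 0.028
t 15.4 tcp [ 0.4369 -0.0032  0.1204] rot [ 1.7996e+02 -1.0000e-02  9.4190e+01] -> txyz cm [0.02 0.03 0.49] rxyz deg [ 0.04 -0.01 -0.01]
```

View pics/s6.png

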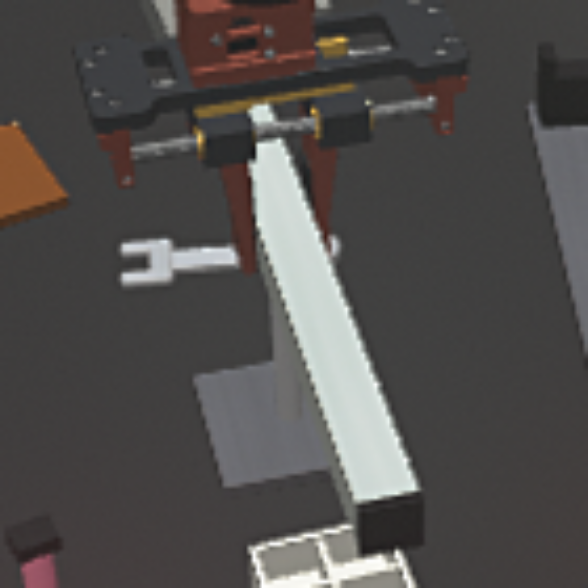

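The fingers at (245,260) straddle the post at (288,340), and the bar is just above the pad. I'll keep lowering in small steps and watch the force.

```bash
python3 -m creep '[{"tx":0,"ty":0,"tz":0.1,"rx":0,"ry":0,"rz":0,"grip":-1},{"tx":0,"ty":0,"tz":0.2,"rx":0,"ry":0,"rz":0,"grip":-1},{"tx":0,"ty":0,"tz":0.3,"rx":0,"ry":0,"rz":0,"grip":-1},{"tx":0,"ty":0,"tz":0.35,"rx":0,"ry":0,"rz":0,"grip":-1},{"tx":0,"ty":0,"tz":0.35,"rx":0,"ry":0,"rz":0,"grip":-1},{"tx":0,"ty":0,"tz":0.35,"rx":0,"ry":0,"rz":0,"grip":-1}]'
python3 -m creep '[{"tx":0,"ty":0,"tz":0.05,"rx":0,"ry":0,"rz":0,"grip":-1},{"tx":0,"ty":0,"tz":0.05,"rx":0,"ry":0,"rz":0,"grip":-1},{"tx":0,"ty":0,"tz":0.05,"rx":0,"ry":0,"rz":0,"grip":-1}]'
```

```text
time_s: 15.9
tcp_pos: [0.4365, -0.0032, 0.1166]
tool_rot: [-3.142, -0.0, 1.644]
wrist_force: [0.5, -0.1, -7.8]
grip_width: 0.028
time_s: 16.15
tcp_pos: [0.4365, -0.0033, 0.1161]
tool_rot: [-3.142, -0.0, 1.644]
wrist_force: [-0.0, -0.5, -8.7]
grip_width: 0.0278
```

```bash
python3 -m creep '[{"tx":0,"ty":0,"tz":0.05,"rx":0,"ry":0,"rz":0,"grip":-1},{"tx":0,"ty":0,"tz":0.05,"rx":0,"ry":0,"rz":0,"grip":-1},{"tx":0,"ty":0,"tz":0.05,"rx":0,"ry":0,"rz":0,"grip":-1}]'
```

```text
time_s: 16.4
tcp_pos: [0.4365, -0.0032, 0.1156]
tool_rot: [-3.141, 0.0, 1.644]
wrist_force: [-0.3, -0.5, -7.8]
grip_width: 0.0277
```

```bash
python3 -m creep '[{"tx":0,"ty":0,"tz":0.05,"rx":0,"ry":0,"rz":0,"grip":-1},{"tx":0,"ty":0,"tz":0.05,"rx":0,"ry":0,"rz":0,"grip":-1},{"tx":0,"ty":0,"tz":0.05,"rx":0,"ry":0,"rz":0,"grip":-1}]'
```

```text
time_s: 16.65
tcp_pos: [0.4365, -0.0032, 0.1151]
tool_rot: [-3.142, -0.0, 1.644]
wrist_force: [0.6, -1.1, -9.1]
grip_width: 0.0281
```

```bash
python3 -m creep '[{"tx":0,"ty":0,"tz":0.04,"rx":0,"ry":0,"rz":0,"grip":-1},{"tx":0,"ty":0,"tz":0.04,"rx":0,"ry":0,"rz":0,"grip":-1},{"tx":0,"ty":0,"tz":0.04,"rx":0,"ry":0,"rz":0,"grip":-1}]'
python3 - <<'E'
from h import *;from plant import robot
L=[]
for i in range(6):
    c=robot.capture("side");o=robot.get_obs();L.append(np.r_[o["wrist_force"],o["torque"]])
print(np.mean(L,0).round(3))
E
```

```text
time_s: 16.9
tcp_pos: [0.4366, -0.0032, 0.115]
tool_rot: [-3.142, -0.0, 1.644]
wrist_force: [-2.8, -0.4, -0.1]
grip_width: 0.0278
[-3.564e+00 -1.340e-01  3.005e+00 -1.060e-01  8.770e-01  1.000e-03]
```

```bash
python3 -m creep '[{"tx":0,"ty":0,"tz":-0.03,"rx":0,"ry":0,"rz":0,"grip":-1},{"tx":0,"ty":0,"tz":-0.03,"rx":0,"ry":0,"rz":0,"grip":-1},{"tx":0,"ty":0,"tz":-0.03,"rx":0,"ry":0,"rz":0,"grip":-1}]'
python3 - <<'E'
from h import *;from plant import robot
L=[]
for i in range(8):
    c=robot.capture("side");o=robot.get_obs();L.append(np.r_[o["wrist_force"],o["torque"]])
print(np.mean(L,0).round(3),o["tcp_pos"])
cv2.imwrite("pics/s7.png",cv2.resize(c["img"][200:300,270:350],None,fx=6,fy=6,interpolation=cv2.INTER_CUBIC))
E
```

```text
time_s: 17.45
tcp_pos: [0.4366, -0.0032, 0.115]
tool_rot: [3.142, 0.0, 1.644]
wrist_force: [-2.3, 0.0, 1.2]
grip_width: 0.0278
[-2.677 -0.142  0.755 -0.098  0.664 -0.01 ] [ 0.43656364 -0.00321186  0.11502422]
```

View pics/s7.png

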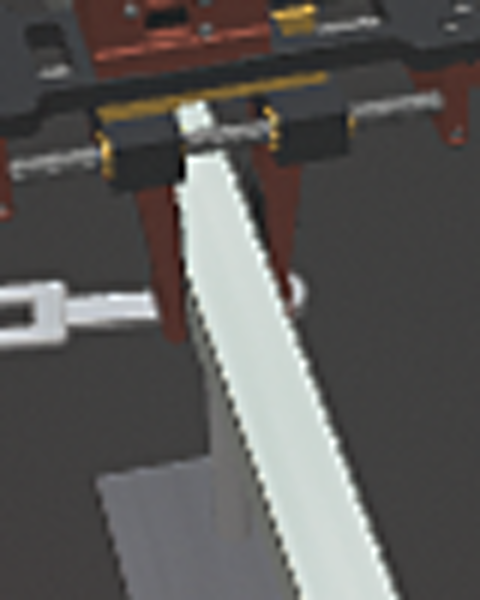

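Contact force is about 8.8 N. The sideways force scales with it, which points to arm compliance rather than a finger striking the pad. Next I release gently.

```bash
python3 -m creep '[{"tx":0,"ty":0,"tz":0,"rx":0,"ry":0,"rz":0,"grip":-1},{"tx":0,"ty":0,"tz":0,"rx":0,"ry":0,"rz":0,"grip":-0.28},{"tx":0,"ty":0,"tz":0,"rx":0,"ry":0,"rz":0,"grip":-0.2},{"tx":0,"ty":0,"tz":0,"rx":0,"ry":0,"rz":0,"grip":0},{"tx":0,"ty":0,"tz":0,"rx":0,"ry":0,"rz":0,"grip":0.2},{"tx":0,"ty":0,"tz":0,"rx":0,"ry":0,"rz":0,"grip":0.2}]' 5
python3 - <<'E'
from h import *;from plant import robot
L=[]
for i in range(4):
    c=robot.capture("side");o=robot.get_obs();L.append(np.r_[o["wrist_force"],o["torque"]])
print(np.mean(L,0).round(3),o["tcp_pos"],o["grip_width"])
cv2.imwrite("pics/s8.png",cv2.resize(c["img"][190:330,240:380],None,fx=4.2,fy=4.2))
E
```

```text
time_s: 18.35
tcp_pos: [0.437, -0.0032, 0.1152]
tool_rot: [3.141, 0.0, 1.644]
wrist_force: [0.6, 0.6, 1.1]
grip_width: 0.0506
[-0.18  -0.756  0.358 -0.079  0.052  0.02 ] [ 0.43665127 -0.00320627  0.11507501] 0.05263287445512075
```

View pics/s8.png

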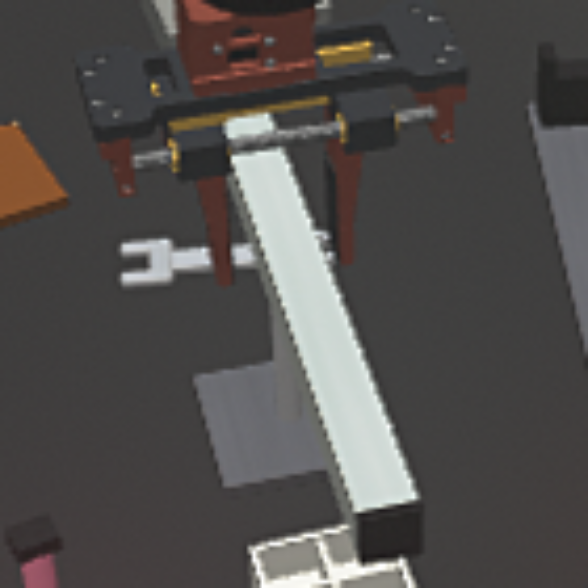

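The forces are back at bias with the fingers clear, and the bar is standing level (end cap at (390,530)). I'll withdraw straight up.

```bash
python3 -m creep '[{"tx":0,"ty":0,"tz":-0.5,"rx":0,"ry":0,"rz":0,"grip":0.2},{"tx":0,"ty":0,"tz":-1.5,"rx":0,"ry":0,"rz":0,"grip":0.2},{"tx":0,"ty":0,"tz":-3,"rx":0,"ry":0,"rz":0,"grip":0.2},{"tx":0,"ty":0,"tz":-5,"rx":0,"ry":0,"rz":0,"grip":0.2},{"tx":0,"ty":0,"tz":-7,"rx":0,"ry":0,"rz":0,"grip":0.2},{"tx":0,"ty":0,"tz":-9,"rx":0,"ry":0,"rz":0,"grip":0.2},{"tx":0,"ty":0,"tz":-11,"rx":0,"ry":0,"rz":0,"grip":0.2},{"tx":0,"ty":0,"tz":-12,"rx":0,"ry":0,"rz":0,"grip":0.2},{"tx":0,"ty":0,"tz":-12,"rx":0,"ry":0,"rz":0,"grip":0.2},{"tx":0,"ty":0,"tz":-12,"rx":0,"ry":0,"rz":0,"grip":0.2},{"tx":0,"ty":0,"tz":-12,"rx":0,"ry":0,"rz":0,"grip":0.2},{"tx":0,"ty":0,"tz":-12,"rx":0,"ry":0,"rz":0,"grip":0.2}]'
python3 - <<'E'
from h import *;from plant import robot
c=robot.capture("side");cv2.imwrite("pics/s9.png",c["img"])
W=cloud(c);g=c["img"].astype(int).sum(2)
m=(W[...,0]>.38)&(W[...,0]<.5)&(W[...,1]>-.3)&(W[...,1]<.2)&(W[...,2]>.137)&(W[...,2]<.165)&(g>380)
p=W[m];A=np.c_[p[:,1],np.ones(len(p))]
for _ in range(3):
    s=np.linalg.lstsq(A,p[:,2],rcond=None)[0];r=abs(A@s-p[:,2]);k=r<2*r.std()+1e-4;p,A=p[k],A[k]
print("z=",s,"n",len(p),p.min(0),p.max(0))
E
```

```text
time_s: 19.55
tcp_pos: [0.4358, -0.0033, 0.234]
tool_rot: [-3.139, 0.001, 1.644]
wrist_force: [0.3, -0.3, 0.0]
grip_width: 0.0528
z= [-0.00114997  0.14645327] n 627 [ 0.41699747 -0.21450871  0.14574284] [0.46538736 0.13208134 0.14731434]
```

View pics/s9.png

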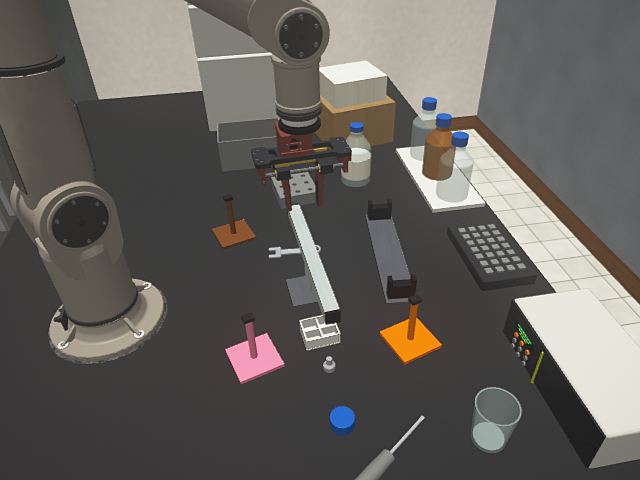

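The bar rests level on the stand (slope 0.001 rad, top face at about 0.147 m), the gripper is clear, and everything else is where it was. I'm handing in.

Run:
```python
from plant import robot
print(robot.finish_job(), robot.get_obs()["time_s"])
c=robot.capture("side")
import cv2;cv2.imwrite("pics/s10.png",cv2.resize(c["img"][190:330,240:380],None,fx=4,fy=4))
```

```text
the job is handed in; nothing more can be done
the job is handed in; nothing more can be done
```

The bar is on the stand's pad, level and released. I handed the job in at about 19.6 s; no verdict was reported.

- **Finding the balance point:** I took three small trial lifts. The wrist torque put the centre of mass about 40 mm towards +y from my first grip. At the final grip the remaining error was about 0.7 mm.
- **Lift and placing:** I lifted the bar level and clear, and carried it at about 176 mm axis height. I turned it to match the stand and lowered it in half-millimetre steps. The stand force read about 11 N at most, then I eased it to about 9 N, let go and withdrew straight up.
- **Last checks:** After release the wrist forces went back to their no-load values. In the last picture, over a second after release, the bar was balanced (slope about 0.001 rad), the gripper was clear and nothing else looked moved.

Two things did not line up exactly:
- During contact there was a sideways force of about 3 N that grew with the downward load. I took it as the arm flexing rather than a finger touching the pad.
- The depth image put the bar's top face at about 146.5 mm against the expected 148 mm, which is within the camera's 2 mm calibration.

A picture I tried to take after handing in was not possible.

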